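# Change the riser in the paint stand's chuck for one that fits the yoke

### The arm

A 6-joint arm with a two-finger parallel gripper is mounted at the origin on a cart in front of the work surface, level with it; the furniture and walls round the work are solid. World frame = base frame: x ahead of the robot, y to its left, z up, the work surface at z = 0. Lengths are in mm, angles in rad, forces in N, time in s.
With the tool pointing down it reaches from about 275 to 750 mm from the base axis. Payload 10.2 kg.
Tool frame: the origin (TCP) lies midway between the tips of the shut fingers; the grasp point (between the pads) lies 19 mm behind it; z points along the fingers, y is the line along which they close (so a half turn about z gives the same grasp; the last joint's range is limited). The gripper opens to 85 mm and grips with 20 to 120 N. Pads are 22 mm wide; open, the fingers measure 114 mm over their backs; the gripper's body (76 mm by 85 mm) begins 54 mm behind the grasp point. The pads swing forward as they close: fully open they stand 13 mm farther back than shut.
Start: joints at [-1.408, 0.313, 1.498, -0, 1.331, -0.223], TCP at [197.546, -486.423, 231.294] pointing down, gripper open.
Joint ranges: [-2.94, 2.94], [-0.97, 2.17], [0.19, 2.56], [-1.23, 4.37], [0.02, 3.11], [-2.88, 2.88]. Speed limits (rad/s): [2.39, 2.39, 3.01, 3.14, 3.14, 3.14].

### API

Orientations are given as a unit quaternion [w, x, y, z].
In Python, from rig import ctrl gives the robot as it stands.
- The arm moves only by the tool send_rows, never from a script. Its argument "targets" is a list of rows, each a list of 7 numbers: the closure, from -1 (fully open) to 1 (shut), so that 0 is half open, then the shift along the tool's x, y, z in m, then the turn, a rotation vector about the tool's x, y, z in rad. In form: [[claw, dx, dy, dz, ax, ay, az], ...]. A call has exactly 10 rows; each row shifts and turns the commanded pose from where the row before left it, along the tool's axes as they then stand; what a row does not reach is not made up. A row lasts 1/8 s, in which the tool goes at most 62.5 mm and 10.7 degrees, less where a joint would pass 70% of its speed; a pose out of reach is approached as far as the arm can. A call with a gripper value outside its range is refused whole. The fingers move at their own pace and stop on an object; "squeeze" is the grip in N (left out, the last holds). Time passes only in rows, so rows that do not move let the fingers close, or fill a call up. It gives the time, the measured TCP pose, the force, the opening and the grip force at its end, in the units of the state.
- ctrl.sense(): the state, without advancing time (a new reading comes with each control period).
- ctrl.capture(name): name is "side" or "top"; returns a dict with "img" (480x640x3 uint8, red, green, blue), "camera_matrix" (3x3 intrinsics, pixels), "k1" (the pictures are not rectified: a ray, as slopes to the right and down, at radius r is drawn at 1 + k1 r^2 times it, then the intrinsics apply), "R" (3x3) and "t" (3): a world point X has camera coordinates R X + t. Camera axes: x right, y down, z forward; pixel columns grow to the right and rows downward; lengths in mm; the calibration is good to about 2 mm. A picture is of the moment at which its call begins. There is no depth.
- ctrl.finish_job(): hands the job in; it is judged then, once.
Trained networks look in a picture, given as the dict that the camera call returned (one of the last four; its "shot" number tells which), for a name from the list of things; names that differ only in an ending like _2 or _b are one class to them, and where a whole thing is asked for, a point or a joint stands for the part that bears it (a point fixed in the world has none). Each returns a list of dicts, best first, with "score" (0 to 1); they miss things now and then, are a little off and sometimes report something else, mostly with a low value. They report only what shows in the picture. A call takes as long as a camera call. They do not tell look-alikes from the thing itself.
- ctrl.boxes_of(query, picture): "extent" ([left, top, width, height] in pixels, round what is visible of it).
- ctrl.landmark_of(query, picture): "point" ([column, row] in pixels: a listed point, or the origin of a listed thing).
The state is a dict: "time_s": time; "joints": joint angles; "dq": joint speeds; "tau": joint torques, N m; "eef_pos": TCP position; "ee_rot": TCP orientation; "force": force on the tool from outside, world axes, zero at the start; "wrist_torque": the same for the moment, N m; "grip_width": opening from 0.0 (shut) to 1.0 (fully open); "grip_force": force on a finger pad.
Only numpy, scipy, OpenCV 4.12 (cv2) and the standard library are available. Lean on these libraries where they do the work, as an engineer would, in place of code of your own. Each camera call takes 0.05 s, during which the arm holds its last target. There are 200 camera calls.

### The job

The grey-primed handlebar riser in the paint stand's chuck is finished: swing the chuck's lever open, lift the riser out and stand it upright on the plywood drying board. Of the bare risers waiting on the bench, those whose foot goes down through the bore of the yoke plate are right for this bike: stand one of them in the middle of the chuck and swing the lever back until all three jaws grip it firmly, leave the other fitting ones standing upright on the bench, and put those that will not go through into the grey returns bin. Never pull the finished riser out of closed jaws or knock it over, and leave the jar and the two bottles standing about where they are.

Things in the scene. Friction and masses are not known exactly. Their poses are not given: they have to be found in the camera images.
- chuck: Painting stand with a self-centring three-jaw chuck facing up: fixed, round, 122 mm diameter on three rubber feet; its steel top face, on which a riser stands, is 66 mm above the table. Origin under its centre on the table; yaw varies a little.
- chuck_centre (a point): Point on the chuck's axis, on the top face (66 mm above the table) where the underside of a chucked riser rests.
- sleeve (a joint): Angle (rad) of the knurled chuck sleeve, which the lever turns. 0 = jaws closed on a 36 mm foot; grows anticlockwise from above to 1.25 = fully open; -0.35 = shut empty. The three coupled jaws move out 7.5 mm per rad (a 43 mm foot is met at 0.5). Friction (0.35 N m, 4 N at the knob) keeps it where it is left; swung on to about -0.1 (some 10 N at the knob) it grips firmly.
- lever_knob (a point): Black upright knob at the end of the sleeve's lever, 95 mm from the chuck axis: 20 mm diameter, from 66 to 113 mm above the table; this point is on its axis 95 mm above the table. It travels on a circle about the chuck axis: towards the robot when closed, to the right (-y) when open.
- jaw_1: First of three coupled steel jaws, 120 degrees apart (at the start the one on the far side, +x), 14 mm wide, their tops 92 mm above the table: they reach 26 mm up a riser's foot. Origin on the chuck axis at table height when the sleeve is at 0; x points outwards.
- jaw_2: Second jaw, 120 degrees anticlockwise from the first; same as jaw_1.
- jaw_3: Third jaw, 120 degrees clockwise from the first; same as jaw_1.
- riser_done: The finished riser, primed matt grey, same shape as the others with a 36 mm foot; stands clamped in the chuck at the start. 82 mm tall, head of 34 mm diameter from 46 to 67 mm up, origin at the centre of its underside.
- riser_a: Aluminium handlebar riser, 82 mm tall, stands upright: foot 28 mm high, neck of 28 mm diameter, round head of 34 mm diameter from 46 to 67 mm up (grip it at 56), two small lugs on top within its outline. Foot 36 mm across (goes through the bore) or 43 mm (does not); which riser is which is not told: see or try. 0.16 kg, origin at the centre of its underside, z along its axis. May be absent.
- riser_b: As riser_a.
- riser_c: As riser_a.
- riser_d: As riser_a.
- gauge: Yoke plate: offcut of the bike's top yoke, 80 x 74 x 12 mm aluminium plate with one round bore, fixed on four legs; top 54 mm above the table (corner screw heads 57 mm). Origin under its centre on the table. A 260 mm tall spray screen stands to its left, from y = -0.05 on: in the left place turn the gripper's long side along x.
- gauge_bore (a point): Centre of the yoke plate's bore at its top face, 54 mm above the table; bore 39.5 mm diameter, right through the 12 mm plate, with free space under it down to 25 mm above the table.
- drying_board: Square plywood drying board, 78 x 78 mm, 10 mm thick, fixed; origin under its centre. The yoke plate and the board swap places from start to start.
- returns_box: Grey open returns bin, fixed, 140 mm (x) by 100 mm (y) by 34 mm high, walls and floor 4 mm; origin under its centre. Holds two risers side by side along x. Its right side lies near the table's edge.
- siphon_jar: Glass siphon jar, 34 mm diameter, 72 mm tall, a bystander on the left, right of the air compressor (216 mm tall, beyond y = 0.12: travel over it high).
- paint_black: Black paint bottle, 34 mm diameter, 100 mm tall, a bystander by the compressor.
- spray_bottle: Clear spray bottle, 43 mm diameter, 130 mm tall, a bystander behind the chuck.
Not all that is in view belongs to the job. Leave any orange or purple look-alike of the riser_d alone.

How it is judged (in metres and radians):
On the way, in this order (a step that is already met when the one before it is completed fails the run):
1. the finished riser has been taken out and stands upright on the drying board (x of riser_done in the frame of drying_board between -0.039 and 0.039 m and y of riser_done in the frame of drying_board between -0.039 and 0.039 m and z of riser_done in the frame of drying_board between 0.006 and 0.014 m and angle between riser_done's own z axis and vertical below 0.1 rad), for 0.2 s.
2. all three jaws grip a 36 mm foot (contact force between each of jaw_1, jaw_2, jaw_3 and anything else above 2 N and value of joint sleeve between -0.15 and 0.12 rad), for 0.2 s.
At the end, for the whole second after the job is handed in: finished riser upright on the drying board; each jaw presses with over 2 N on a 36 mm foot (sleeve -0.15 to 0.12); each fitting riser stands in the chuck (centred and down within 4 mm, tilt under 0.05) or upright on the table outside the bin; each 43 mm riser in the bin; all at rest (all of step 1 and all of step 2 and ((horizontal distance between riser_a and chuck_centre below 0.004 m and z of riser_a in the frame of chuck_centre between -0.004 and 0.004 m and angle between riser_a's own z axis and vertical below 0.05 rad) or (height (world z) of riser_a between -0.005 and 0.006 m and angle between riser_a's own z axis and vertical below 0.1 rad and (x of riser_a in the frame of returns_box above 0.07 m or x of riser_a in the frame of returns_box below -0.07 m or y of riser_a in the frame of returns_box above 0.05 m or y of riser_a in the frame of returns_box below -0.05 m))) and ((horizontal distance between riser_d and chuck_centre below 0.004 m and z of riser_d in the frame of chuck_centre between -0.004 and 0.004 m and angle between riser_d's own z axis and vertical below 0.05 rad) or (height (world z) of riser_d between -0.005 and 0.006 m and angle between riser_d's own z axis and vertical below 0.1 rad and (x of riser_d in the frame of returns_box above 0.07 m or x of riser_d in the frame of returns_box below -0.07 m or y of riser_d in the frame of returns_box above 0.05 m or y of riser_d in the frame of returns_box below -0.05 m))) and x of riser_b in the frame of returns_box between -0.068 and 0.068 m and y of riser_b in the frame of returns_box between -0.048 and 0.048 m and z of riser_b in the frame of returns_box between -0.005 and 0.06 m and x of riser_c in the frame of returns_box between -0.068 and 0.068 m and y of riser_c in the frame of returns_box between -0.048 and 0.048 m and z of riser_c in the frame of returns_box between -0.005 and 0.06 m and linear speed of each of riser_a, riser_b, riser_c, riser_d, riser_done below 0.02 m/s); the robot touches nothing.
It fails at once if the finished riser is pulled up out of closed jaws (z of riser_done in the frame of chuck_centre above 0.012 m and horizontal distance between riser_done and chuck_centre below 0.03 m and value of joint sleeve below 0.25 rad).
It fails at once if the finished riser is knocked over (angle between riser_done's own z axis and vertical above 0.5 rad).
It fails at once if a bystander (jar or bottle) is moved more than 3 cm (distance of any of siphon_jar, paint_black, spray_bottle from where it was at the start of the episode above 0.03 m).
Of riser_a, riser_b, riser_c, riser_d only 3 to 4 are there at a start; the rules pass over those that are not, and their reading is None.
At some moment in a run one of riser_a, riser_b, riser_c, riser_d may be knocked a few centimetres aside while the robot is not near it.
It also fails if it takes over 210 s, if anything falls off the work surface, if the arm or the gripper's body presses on something with over 40 N, if the wrist force passes 120 N, or if a joint passes its speed limit or range.

## Working session

There is one attempt and no reset: what is moved stays moved. The work goes in short steps, Python scripts to look and compute and a tool call to move; the robot and the scene stay as the last step left them, time stands still between calls to the robot, and variables do not carry over. Pictures are saved under pics/ and viewed, at most 14 in all, crops included, and the job is handed in when it is done.

Besides the shell and the picture viewer there is one more tool, called by a JSON object that holds its "fn" and its "kwargs", one argument or row to a line. send_rows: Moves the arm, as the interface text tells. Its arguments: {"type":"object","properties":{"targets":{"type":"array"},"squeeze":{"type":"number"}},"required":["targets"]}

```bash
ls; mkdir -p pics; python3 - <<'E'
from rig import ctrl
import cv2
s=ctrl.sense();print(s['time_s'],s['eef_pos'],s['ee_rot'],s['grip_width'])
for n in('side','top'):
    p=ctrl.capture(n);cv2.imwrite(f'pics/{n}0.png',p['img'][:,:,::-1])
    print(n,p['camera_matrix'],p['k1'],p['R'],p['t'])
    for q in['riser_a','riser_done','chuck','lever_knob','gauge','gauge_bore','drying_board','returns_box','chuck_centre','siphon_jar','paint_black','spray_bottle']:
        print(q,[([int(v) for v in b['point']],round(b['score'],2)) for b in ctrl.landmark_of(q,p)][:6])
E
```

```text
pics
0.0 [ 197.50435885 -486.15389112  230.7348101 ] [-6.44801076e-04  9.81453570e-01  1.91698915e-01  2.59978478e-05] 0.9986692640114244
side [[609.26021606   0.         322.68430529]
 [  0.         609.26021606 239.70394676]
 [  0.           0.           1.        ]] -0.014211837853149271 [[-0.8826854  -0.46972586 -0.01497001]
 [-0.27987932  0.55099052 -0.78617874]
 [ 0.37753682 -0.6897587  -0.61781784]] [ 400.40398799  274.18704805 1207.07972284]
riser_a [([349, 243], 0.92), ([360, 270], 0.92), ([455, 244], 0.77), ([336, 264], 0.61), ([378, 246], 0.57)]
riser_done [([340, 194], 0.7)]
chuck [([340, 216], 0.82)]
lever_knob [([377, 186], 0.62)]
gauge []
gauge_bore [([402, 226], 0.34)]
drying_board [([294, 226], 0.73)]
returns_box [([402, 229], 0.75)]
chuck_centre [([341, 194], 0.67)]
siphon_jar [([317, 311], 0.6)]
paint_black [([337, 194], 0.5), ([290, 320], 0.46)]
spray_bottle [([288, 207], 0.86)]
top [[470.26232053   0.         311.05120696]
 [  0.         470.26232053 240.25819909]
 [  0.           0.           1.        ]] -0.0625572375233215 [[ 0.02004325 -0.99915943  0.03575905]
 [-0.9874899  -0.02537889 -0.15562652]
 [ 0.15640323 -0.03219244 -0.98716851]] [-131.73300465  475.71412198 1066.4098075 ]
riser_a [([350, 237], 0.69), ([320, 237], 0.67), ([208, 167], 0.67), ([317, 258], 0.54), ([403, 336], 0.49)]
riser_done [([395, 203], 0.79)]
chuck [([391, 207], 0.56)]
lever_knob [([418, 238], 0.84)]
gauge [([390, 207], 0.45)]
gauge_bore [([313, 163], 0.69), ([390, 205], 0.42)]
drying_board [([356, 169], 0.62)]
returns_box [([397, 279], 0.6)]
chuck_centre [([393, 203], 0.67)]
siphon_jar [([248, 254], 0.66)]
paint_black [([231, 235], 0.55)]
spray_bottle [([377, 152], 0.82), ([390, 208], 0.75), ([317, 163], 0.19)]
```

View pics/top0.png

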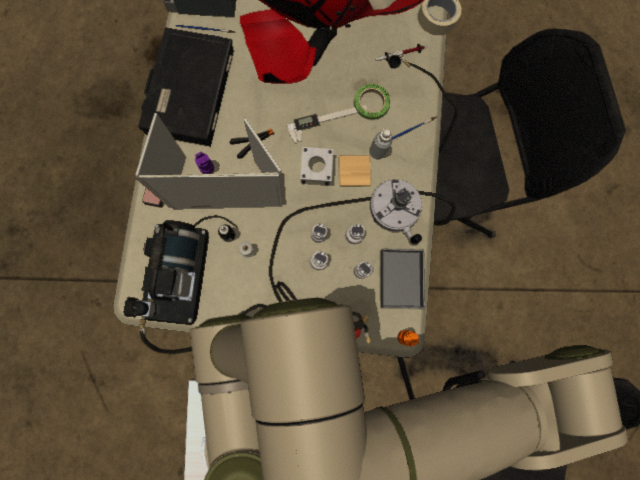

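View pics/side0.png

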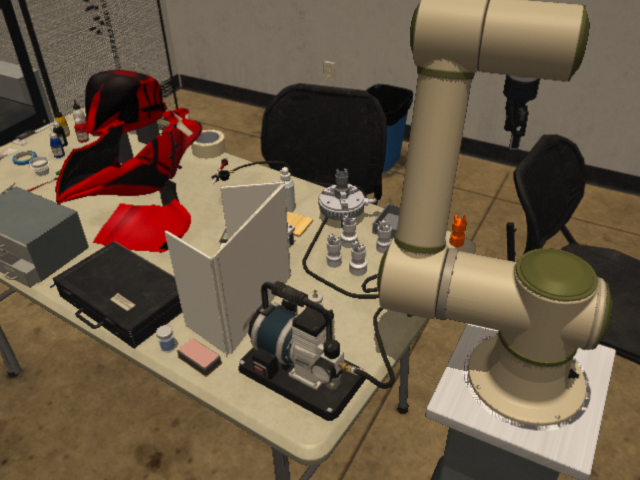

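The top view shows four bare risers at about (320,232), (356,233), (319,260) and (364,269). The gauge is at (317,166), the board at (355,170), the chuck at (395,205) with its knob at (416,238), and the bin at (403,278). The orange (408,338) and purple (204,162) ones are look-alikes, so I'll leave them alone.

```bash
cat > h.py <<'E'
from rig import ctrl
import cv2, numpy as np
def w(p,uv,z):
    K=p['camera_matrix'];x=np.array([(uv[0]-K[0,2])/K[0,0],(uv[1]-K[1,2])/K[1,1]]);s=x.copy()
    for _ in range(10): s=x/(1+p['k1']*(s@s))
    R=np.array(p['R']);t=np.array(p['t']);d=R.T@np.array([*s,1]);c=-R.T@t
    return (c+d*(z-c[2])/d[2]).round(1)
def px(p,X):
    K=p['camera_matrix'];c=np.array(p['R'])@np.array(X,float)+p['t'];s=c[:2]/c[2];s=s*(1+p['k1']*(s@s))
    return np.array([s[0]*K[0,0]+K[0,2],s[1]*K[1,1]+K[1,2]]).round(1)
def crop(p,x,y,ww,hh,f,name):
    cv2.imwrite('pics/'+name,cv2.resize(p['img'][y:y+hh,x:x+ww,::-1],None,fx=f,fy=f,interpolation=cv2.INTER_CUBIC))
def st():
    s=ctrl.sense();return s['time_s'],np.round(s['eef_pos'],1),np.round(s['ee_rot'],3),round(s['grip_width'],3),np.round(s['force'],1),round(s['grip_force'],1)
E
python3 - <<'E'
from h import *
t=ctrl.capture('top');s=ctrl.capture('side')
crop(t,290,130,150,180,3.3,'topc.png');crop(s,270,150,150,150,4,'sidec.png')
Z={'riser_a':0,'riser_done':66,'chuck':0,'lever_knob':95,'gauge_bore':54,'drying_board':0,'returns_box':0,'chuck_centre':66,'siphon_jar':0,'paint_black':0,'spray_bottle':0,'gauge':0}
for n,p in(('top',t),('side',s)):
  for q,z in Z.items():
    print(n,q,[(w(p,b['point'],z)[:2],round(b['score'],2)) for b in ctrl.landmark_of(q,p)][:6])
E
```

```text
top riser_a [(array([665.5, 137.9]), 0.87), (array([ 247.2, -348.9]), 0.71), (array([ 443.1, -143.9]), 0.64), (array([ 413.7, -243. ]), 0.63), (array([ 494.9, -142.6]), 0.57), (array([ 497.8, -222. ]), 0.54)]
top riser_done [(array([ 577.7, -319.7]), 0.52)]
top chuck [(array([ 576.3, -321.3]), 0.61), (array([446.4,  29.4]), 0.54)]
top lever_knob [(array([ 477.4, -364.3]), 0.78), (array([ 553. , -300.5]), 0.27)]
top gauge_bore [(array([ 662.3, -125.8]), 0.61)]
top drying_board [(array([ 665.8, -231.9]), 0.93)]
top returns_box [(array([ 393. , -339.4]), 0.69), (array([447.5,  32.6]), 0.63)]
top chuck_centre [(array([ 566.2, -314.9]), 0.75)]
top siphon_jar [(array([448.1,  29.2]), 0.78)]
top paint_black [(array([495.2,  77.1]), 0.54)]
top spray_bottle [(array([ 710.9, -282.4]), 0.82)]
top gauge [(array([ 665.5, -136.1]), 0.66)]
side riser_a [(array([ 421.8, -245. ]), 0.91), (array([ 488.2, -141. ]), 0.83), (array([ 430. , -154.3]), 0.59), (array([ 498.9, -222.6]), 0.58)]
side riser_done [(array([ 566.7, -313.5]), 0.69)]
side chuck [(array([ 576.4, -316.4]), 0.58)]
side lever_knob [(array([ 478.9, -347.9]), 0.72), (array([438. , -35.5]), 0.19)]
side gauge_bore []
side drying_board [(array([ 665. , -231.7]), 0.71), (array([ 572.4, -309.8]), 0.63)]
side returns_box [(array([ 400.2, -339.4]), 0.67)]
side chuck_centre [(array([ 581.2, -312.4]), 0.89)]
side siphon_jar [(array([457.2,  27.4]), 0.65), (array([491.7,  72.9]), 0.37)]
side paint_black [(array([489.6,  77. ]), 0.71)]
side spray_bottle [(array([ 717.5, -293.4]), 0.94), (array([485.9,  85.9]), 0.37), (array([ 494.2, -229.9]), 0.31)]
side gauge [(array([ 609.7, -413.8]), 0.75), (array([ 727.6, -288.8]), 0.71)]
```

View pics/topc.png

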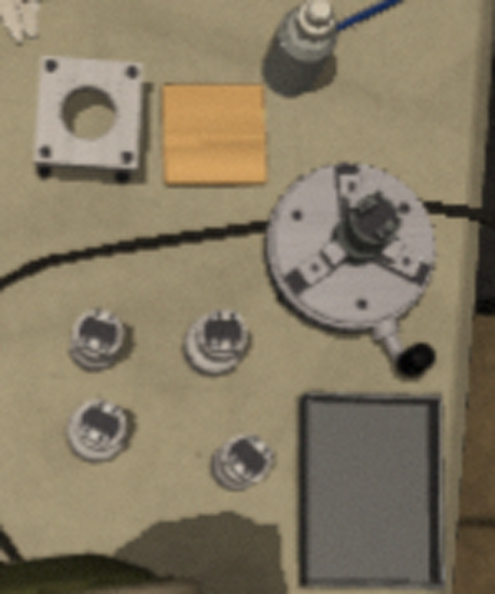

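View pics/sidec.png

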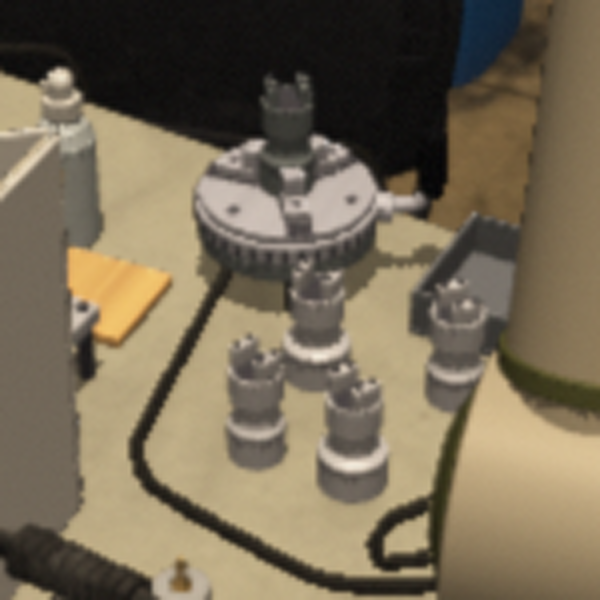

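The side crop shows a wide foot (43 mm) on the risers at about (315,330) and (352,450), and a narrow foot on those at (255,400) and (455,340). So the small ones should be near (490,-141) and (418,-244) mm, and the large ones near (497,-222) and (437,-148). I'll measure this next and refine the chuck position.

```bash
cat >> h.py <<'E'
def go(x,y,z,psi=None,n=10):
    """deltas in tool axes for n equal rows to the world TCP (tool down), angle psi = tool x heading"""
    s=ctrl.sense();from scipy.spatial.transform import Rotation as Ro
    q=s['ee_rot'];R=Ro.from_quat([q[1],q[2],q[3],q[0]]).as_matrix();e=np.array(s['eef_pos'])
    d=R.T@(np.array([x,y,z])-e)
    c=np.arctan2(R[1,0],R[0,0])
    print('t%.1f'%s['time_s'],'at',e.round(1),'psi %.3f'%c,'tilt',R[:,2].round(3),'total m',(d/1000).round(4),'per row',(d/1000/n).round(5),'az total',None if psi is None else round(c-psi,3))
E
python3 - <<'E'
from h import *
t=ctrl.capture('top');s=ctrl.capture('side')
print('knob',w(t,(415.5,239.1),113),'chuck top',w(t,(396.4,204.5),66),'done',w(t,(402.7,195.2),148))
print('side done',w(s,(341.8,171),148),'chuck',w(s,(341.5,197.5),66))
print('knob side box',[(np.round(b['extent']),b['score']) for b in ctrl.boxes_of('lever_knob',s)],[(np.round(b['extent']),b['score']) for b in ctrl.boxes_of('lever_knob',t)])
# foot widths: horizontal profile in side image at z=12 around each riser
g=cv2.cvtColor(s['img'],cv2.COLOR_RGB2GRAY)
for X in((418,-244),(490,-141),(434,-149),(498,-222)):
    u=px(s,(*X,14));m=1/ (np.array(s['R'])@np.array([*X,14.])+s['t'])[2]*609
    print(X,u,'px for 36/43:',round(36*m,1),round(43*m,1),g[int(u[1]),int(u[0])-18:int(u[0])+19])
E
```

```text
knob [ 475.5 -350.3  113. ] chuck top [ 564.4 -318.4   66. ] done [ 565.7 -314.5  148. ]
side done [ 564.5 -316.4  148. ] chuck [ 565.4 -317.3   66. ]
knob side box [(array([318., 185.,  67.,  34.]), 0.62), (array([288., 214.,  25.,  24.]), 0.4)] [(array([373., 192.,  50.,  53.]), 0.59), (array([392., 185.,   8.,   8.]), 0.54)]
(418, -244) [381.  244.4] px for 36/43: 14.4 17.2 [136 163 170 169 166 167 169 171 171 171 169 169 166 116  76 100 132 160
 180 187 190 188 187 182 159 146 115 144 174 180 179 178 163 105  60  46
  47]
(490, -141) [336.6 259.6] px for 36/43: 14.8 17.7 [169 169 170 170 168 166 163 160 127  92  83 105 128 143 156 161 172 165
 158 137 105  81  89 135 163 170 170 171 169 168 169 168 169 132  90  78
  82]
(434, -149) [358.9 264.5] px for 36/43: 15.0 17.9 [109 154 170 173 174 174 176 177 173 124 153 188 197 196 190 178 155 149
 148 150 163 174 187 199 201 191 146 159 171 174 174 172 172 172 173 173
 174]
(498, -222) [348.4 240.3] px for 36/43: 14.2 17.0 [ 92  84  86 127 105 116 163 142 123 101  87  79  76  80  89 109 115 122
 157 161 148 142 115  99  86 101  96  93 125 157 168 168 168 168 168 167
 167]
```

```bash
python3 - <<'E'
from h import *
go(475.5,-350.3,160,0.988)
E
```

```text
t2.8 at [ 197.5 -486.4  231.3] psi 0.386 tilt [-0.  0. -1.] total m [ 0.3088 -0.0215  0.0713] per row [ 0.03088 -0.00215  0.00713] az total -0.602
```

{"fn": "send_rows", "kwargs": {
  "targets": [
    [-0.5,0.0515,-0.0036,0.0119,0,0,0],
    [-0.5,0.0515,-0.0036,0.0119,0,0,0],
    [-0.5,0.0515,-0.0036,0.0119,0,0,0],
    [-0.5,0.0515,-0.0036,0.0119,0,0,0],
    [-0.5,0.0515,-0.0036,0.0119,0,0,0],
    [-0.5,0.0515,-0.0036,0.0119,0,0,0],
    [-0.5,0,0,0,0,0,-0.15],
    [-0.5,0,0,0,0,0,-0.15],
    [-0.5,0,0,0,0,0,-0.15],
    [-0.5,0,0,0,0,0,-0.15]
  ],
  "squeeze": 40
}}

```text
time_s: 4.05
eef_pos: [475.7, -350.1, 159.8]
ee_rot: [-0.0, 0.88, 0.475, -0.0]
force: [0.1, 0.7, 0.1]
grip_width: 0.751
grip_force: 0.0
```

```bash
python3 - <<'E'
from h import *
print(st());go(475.5,-350.3,77,0.988)
p=ctrl.capture('top');crop(p,330,130,120,130,4.5,'k.png')
E
```

```text
(4.05, array([ 475.7, -350.1,  159.8]), array([-0.   ,  0.88 ,  0.475, -0.   ]), 0.751, array([0.1, 0.7, 0.1]), 0.0)
t4.0 at [ 475.7 -350.1  159.8] psi 0.991 tilt [-0.  0. -1.] total m [-0.0003 -0.0001  0.0828] per row [-3.00e-05 -1.00e-05  8.28e-03] az total 0.003
```

View pics/k.png

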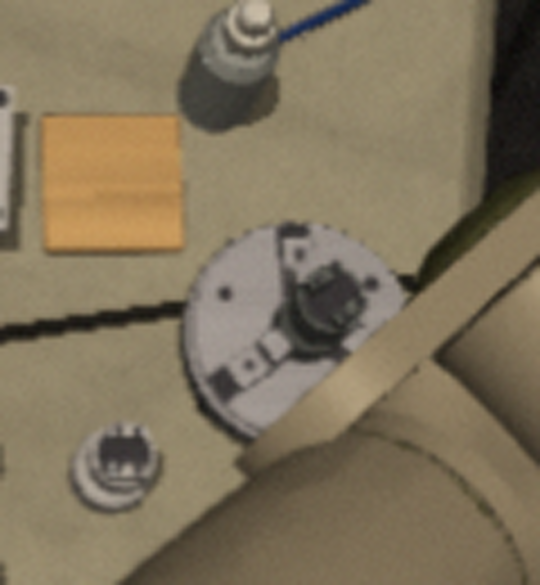

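The arm hides the knob in this view, but the position matched from both cameras. I'll go down and grip it.

{"fn": "send_rows", "kwargs": {
  "targets": [
    [-0.5,0,0,0.02,0,0,0],
    [-0.5,0,0,0.02,0,0,0],
    [-0.5,0,0,0.02,0,0,0],
    [-0.5,0,0,0.02,0,0,0],
    [-0.5,0,0,0.002,0,0,0],
    [0.8,0,0,0,0,0,0],
    [0.8,0,0,0,0,0,0],
    [0.8,0,0,0,0,0,0],
    [0.8,0,0,0,0,0,0],
    [0.8,0,0,0,0,0,0]
  ]
}}

```text
time_s: 5.35
eef_pos: [479.7, -350.9, 80.1]
ee_rot: [0.005, 0.881, 0.473, 0.003]
force: [20.4, -0.6, -1.4]
grip_width: 0.227
grip_force: 39.0
```

```bash
python3 - <<'E'
from h import *
print(st())
# arc waypoints from knob to open about C, tool fixed psi=.99
C=np.array([565,-316.5]);psi=.991;e=np.array(ctrl.sense()['eef_pos'][:2]);a0=np.arctan2(*(e-C)[::-1]);r=np.hypot(*(e-C));print(a0,r)
prev=e
for k in range(1,11):
    a=a0+1.27*k/10;P=C+r*np.array([np.cos(a),np.sin(a)]);d=(P-prev)/1000;prev=P
    print(np.round([d@[np.cos(psi),np.sin(psi)],d@[np.sin(psi),-np.cos(psi)]],4))
E
```

```text
(5.35, array([ 479.7, -350.9,   80.1]), array([0.005, 0.881, 0.473, 0.003]), 0.227, array([20.4, -0.6, -1.4]), 39.0)
-2.7578819982632883 92.00474429402074
[-0.006  0.01 ]
[-0.0047  0.0107]
[-0.0033  0.0112]
[-0.0019  0.0115]
[-0.0004  0.0117]
[0.0011 0.0116]
[0.0025 0.0114]
[0.004 0.011]
[0.0053 0.0104]
[0.0066 0.0096]
```

{"fn": "send_rows", "kwargs": {
  "targets": [
    [0.8,-0.0045,0.0138,-0.001,0,0,0],
    [0.8,-0.0047,0.0107,0,0,0,0],
    [0.8,-0.0033,0.0112,0,0,0,0],
    [0.8,-0.0019,0.0115,0,0,0,0],
    [0.8,-0.0004,0.0117,0,0,0,0],
    [0.8,0.0011,0.0116,0,0,0,0],
    [0.8,0.0025,0.0114,0,0,0,0],
    [0.8,0.004,0.011,0,0,0,0],
    [0.8,0.0053,0.0104,0,0,0,0],
    [0.8,0.0066,0.0096,0,0,0,0]
  ]
}}

```text
time_s: 6.6
eef_pos: [571.7, -409.6, 80.0]
ee_rot: [0.0, 0.881, 0.473, -0.001]
force: [-8.4, -5.1, 1.6]
grip_width: 0.221
grip_force: 39.8
```

```bash
python3 - <<'E'
from h import *
print(st());e=np.array(ctrl.sense()['eef_pos'][:2])-[565,-316.5];print(np.arctan2(e[1],e[0])+2*np.pi, np.hypot(*e))
E
```

```text
(6.6, array([ 571.7, -409.6,   80. ]), array([ 0.   ,  0.881,  0.473, -0.001]), 0.221, array([-8.4, -5.1,  1.6]), 39.8)
4.7837786039504335 93.34154846727535
```

{"fn": "send_rows", "kwargs": {
  "targets": [
    [-0.5,0,0,0,0,0,0],
    [-0.5,0,0,0,0,0,0],
    [-0.5,0,0,0,0,0,0],
    [-0.5,0,0,-0.025,0,0,0],
    [-0.5,0,0,-0.03,0,0,0],
    [-0.5,0,0,-0.03,0,0,0],
    [-0.5,0,0,-0.03,0,0,0],
    [-0.5,0,0,-0.03,0,0,0],
    [-0.5,0,0,0,0,0,0],
    [-0.5,0,0,0,0,0,0]
  ]
}}

```text
time_s: 7.85
eef_pos: [572.1, -408.3, 222.6]
ee_rot: [-0.001, 0.881, 0.473, -0.0]
force: [0.2, -0.6, -0.3]
grip_width: 0.751
grip_force: 0.0
```

```bash
python3 - <<'E'
from h import *
print(st());go(565,-316.5,190);go(565,-316.5,103)
p=ctrl.capture('side');crop(p,250,130,170,150,4,'o.png')
for q,z in (('lever_knob',95),('riser_done',66)): print(q,[(w(p,b['point'],z)[:2],round(b['score'],2)) for b in ctrl.landmark_of(q,p)])
E
```

```text
(7.85, array([ 572.1, -408.3,  222.6]), array([-0.001,  0.881,  0.473, -0.   ]), 0.751, array([ 0.2, -0.6, -0.3]), 0.0)
t7.8 at [ 572.1 -408.3  222.6] psi 0.986 tilt [-0.001  0.001 -1.   ] total m [ 0.0726 -0.0566  0.0328] per row [ 0.00726 -0.00566  0.00328] az total None
t7.8 at [ 572.1 -408.3  222.6] psi 0.986 tilt [-0.001  0.001 -1.   ] total m [ 0.0726 -0.0564  0.1198] per row [ 0.00726 -0.00564  0.01198] az total None
lever_knob [(array([ 649.8, -181.8]), 0.73), (array([ 571.7, -409.2]), 0.65)]
riser_done [(array([ 575.5, -321.6]), 0.75), (array([ 666.4, -212.3]), 0.26)]
```

View pics/o.png

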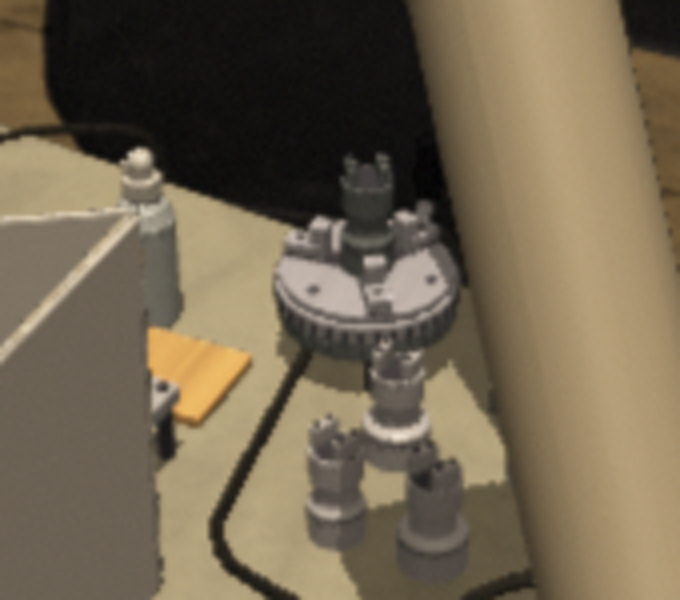

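{"fn": "send_rows", "kwargs": {
  "targets": [
    [-0.5,0.0146,-0.0113,0.006,0,0,0],
    [-0.5,0.0146,-0.0113,0.006,0,0,0],
    [-0.5,0.0146,-0.0113,0.006,0,0,0],
    [-0.5,0.0146,-0.0113,0.006,0,0,0],
    [-0.5,0.0146,-0.0113,0.006,0,0,0],
    [-0.5,0.001,0.0,0.018,0,0,0],
    [-0.5,0,0,0.018,0,0,0],
    [-0.5,0,0,0.018,0,0,0],
    [-0.5,0,0,0.018,0,0,0],
    [-0.5,0,0,0.018,0,0,0]
  ]
}}

```text
time_s: 9.25
eef_pos: [566.1, -315.7, 102.7]
ee_rot: [-0.0, 0.881, 0.473, -0.0]
force: [0.4, -0.4, -0.1]
grip_width: 0.75
grip_force: 0.0
```

{"fn": "send_rows", "kwargs": {
  "targets": [
    [0.6,0,0,0,0,0,0],
    [0.6,0,0,0,0,0,0],
    [0.6,0,0,0,0,0,0],
    [0.6,0,0,0,0,0,0],
    [0.6,0,0,0,0,0,0],
    [0.6,0,0,0,0,0,0],
    [0.6,0,0,-0.005,0,0,0],
    [0.6,0,0,-0.005,0,0,0],
    [0.6,0,0,-0.005,0,0,0],
    [0.6,0,0,-0.005,0,0,0]
  ]
}}

```text
time_s: 10.5
eef_pos: [566.2, -315.7, 124.3]
ee_rot: [0.0, 0.881, 0.473, 0.0]
force: [-0.7, -0.2, -1.5]
grip_width: 0.386
grip_force: 39.8
```

```bash
python3 - <<'E'
from h import *
print(st());go(666,-232,170);go(666,-232,48)
p=ctrl.capture('top');t=p
g=p['img'].astype(int);m=((g[:,:,0]-g[:,:,2]>70)&(g[:,:,0]>150)).astype('uint8');n,l,S,c=cv2.connectedComponentsWithStats(m)
for i in range(1,n):
    if S[i][4]>100: print('board',S[i],w(p,c[i],10))
for q in('riser_done','riser_a'): print(q,[(np.round(b['point']),w(p,b['point'],0 if q=='riser_a' else 86)[:2],round(b['score'],2)) for b in ctrl.landmark_of(q,p)])
p=ctrl.capture('side');crop(p,250,100,170,150,4,'o2.png')
E
```

```text
(10.5, array([ 566.2, -315.7,  124.3]), array([0.   , 0.881, 0.473, 0.   ]), 0.386, array([-0.7, -0.2, -1.5]), 39.8)
t10.5 at [ 566.2 -315.7  124.3] psi 0.986 tilt [ 0. -0. -1.] total m [ 0.1249  0.037  -0.0457] per row [ 0.01249  0.0037  -0.00457] az total None
t10.5 at [ 566.2 -315.7  124.3] psi 0.986 tilt [ 0. -0. -1.] total m [0.1249 0.037  0.0763] per row [0.01249 0.0037  0.00763] az total None
board [339 156  32  29 882] [ 663.6 -225.3   10. ]
board [400 332  19  15 170] [ 253.  -361.1   10. ]
riser_done []
riser_a [(array([403., 336.]), array([ 259.7, -346.6]), 0.73), (array([318., 238.]), array([ 490.4, -138.2]), 0.64), (array([208., 166.]), array([665.2, 139.2]), 0.59), (array([354., 172.]), array([ 661.4, -225.4]), 0.49)]
```

View pics/o2.png

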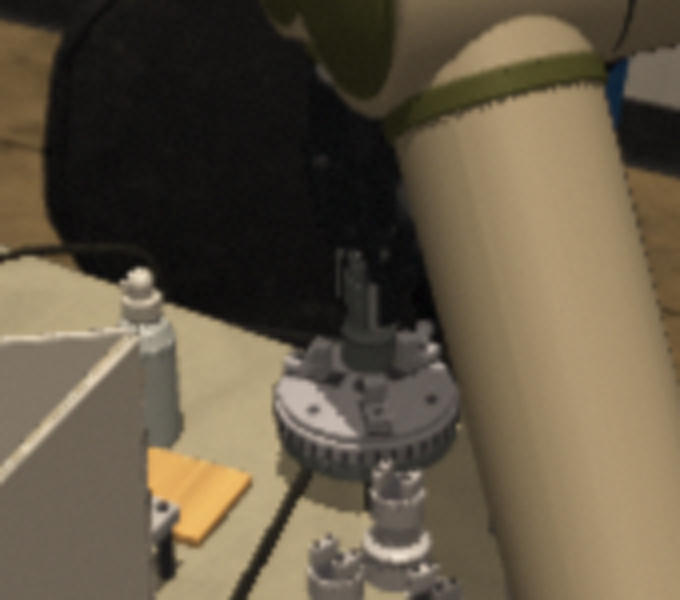

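{"fn": "send_rows", "kwargs": {
  "targets": [
    [0.6,0,0,-0.02,0,0,0],
    [0.6,0.005,0.0007,-0.01,0,0,0],
    [0.6,0.018,0.0026,0,0,0,0],
    [0.6,0.018,0.0026,0,0,0,0],
    [0.6,0.018,0.0026,0,0,0,0],
    [0.6,0.018,0.0026,0,0,0,0],
    [0.6,0.018,0.0026,0,0,0,0],
    [0.6,0.018,0.0026,0,0,0,0],
    [0.6,0.018,0.0024,0,0,0,0],
    [0.6,0,0,0,0,0,0]
  ]
}}

```text
time_s: 11.95
eef_pos: [654.8, -215.6, 153.7]
ee_rot: [-0.0, 0.881, 0.474, 0.0]
force: [-1.1, -1.5, -1.3]
grip_width: 0.385
grip_force: 40.1
```

{"fn": "send_rows", "kwargs": {
  "targets": [
    [0.6,0,0,0.015,0,0,0],
    [0.6,0,0,0.015,0,0,0],
    [0.6,0,0,0.015,0,0,0],
    [0.6,0,0,0.015,0,0,0],
    [0.6,0,0,0.012,0,0,0],
    [0.6,0,0,0.01,0,0,0],
    [0.6,0,0,0.008,0,0,0],
    [0.6,0,0,0.005,0,0,0],
    [0.6,0,0,0.005,0,0,0],
    [0.6,0,0,0,0,0,0]
  ]
}}

```text
time_s: 13.2
eef_pos: [654.0, -216.7, 53.6]
ee_rot: [-0.0, 0.881, 0.473, -0.0]
force: [0.2, 0.0, -1.0]
grip_width: 0.388
grip_force: 40.1
```

```bash
python3 - <<'E'
from h import *
print(st());go(654,-217,47)
E
```

```text
(13.2, array([ 654. , -216.7,   53.6]), array([-0.   ,  0.881,  0.473, -0.   ]), 0.388, array([ 0.2,  0. , -1. ]), 40.1)
t13.2 at [ 654.  -216.7   53.6] psi 0.986 tilt [-0.  0. -1.] total m [-0.0002  0.0001  0.0066] per row [-2.0e-05  1.0e-05  6.6e-04] az total None
```

{"fn": "send_rows", "kwargs": {
  "targets": [
    [0.6,0,0,0.003,0,0,0],
    [0.6,0,0,0.003,0,0,0],
    [0.6,0,0,0.0005,0,0,0],
    [0.6,0,0,0,0,0,0],
    [-0.4,0,0,0,0,0,0],
    [-0.4,0,0,0,0,0,0],
    [-0.4,0,0,0,0,0,0],
    [-0.4,0,0,-0.02,0,0,0],
    [-0.4,0,0,-0.04,0,0,0],
    [-0.4,0,0,-0.05,0,0,0]
  ]
}}

```text
time_s: 14.45
eef_pos: [653.9, -216.7, 159.5]
ee_rot: [-0.0, 0.881, 0.473, -0.0]
force: [0.0, 0.1, 1.2]
grip_width: 0.699
grip_force: 0.0
```

```bash
python3 - <<'E'
from h import *
print(st());go(418,-244.5,190)
p=ctrl.capture('side');crop(p,230,130,170,150,4,'o3.png')
for q,z in (('riser_done',10),('riser_a',0)): print(q,[(np.round(b['point']),w(p,b['point'],z)[:2],round(b['score'],2)) for b in ctrl.landmark_of(q,p)])
E
```

```text
(14.45, array([ 653.9, -216.7,  159.5]), array([-0.   ,  0.881,  0.473, -0.   ]), 0.699, array([0. , 0.1, 1.2]), 0.0)
t14.4 at [ 653.9 -216.7  159.5] psi 0.986 tilt [-0.  0. -1.] total m [-0.1534 -0.1813 -0.0304] per row [-0.01534 -0.01813 -0.00304] az total None
riser_done [(array([293., 224.]), array([ 659.9, -220.7]), 0.8)]
riser_a [(array([348., 244.]), array([ 498.7, -224. ]), 0.92), (array([456., 244.]), array([ 256.3, -346.3]), 0.89), (array([336., 264.]), array([ 490.5, -140.7]), 0.73), (array([363., 271.]), array([ 422.9, -147.6]), 0.69)]
```

View pics/o3.png

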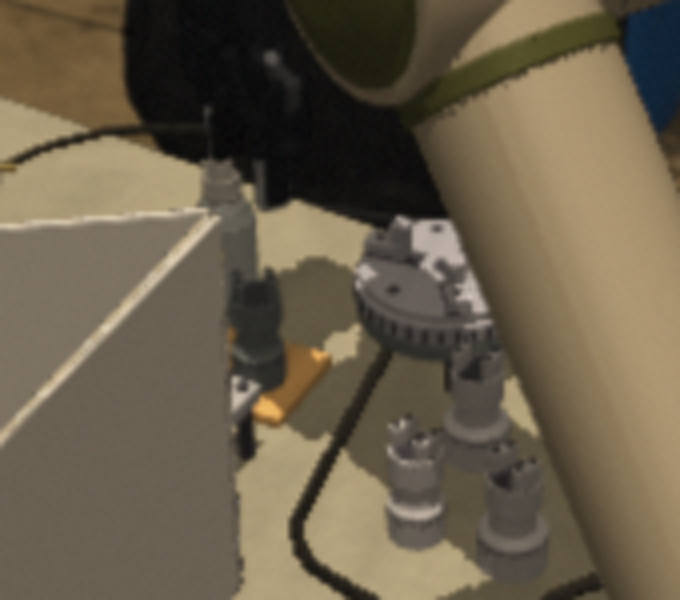

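The finished riser stands upright on the board. Next I'll refine the positions of the bare risers from their tops in the first crops.

```bash
python3 - <<'E'
from h import *
t=ctrl.capture('top');s=ctrl.capture('side')
T={'s1':(246,455),'L1':(222,330),'s2':(99,332),'L2':(102,423)}
F={'s1':(236,470),'L1':(213,352),'s2':(97,349),'L2':(96,437)}  # foot disc centres z~28
S={'s1':(459,316),'L1':(319,300),'s2':(256,370),'L2':(354,402)} # head mid z 67
for k in T:
    print(k,w(t,(290+T[k][0]/3.3,130+T[k][1]/3.3),80)[:2],w(s,(270+S[k][0]/4,150+S[k][1]/4),67)[:2])
E
```

```text
s1 [ 412.2 -241.5] [ 409.4 -241.5]
L1 [ 498.6 -224.6] [ 492.7 -217.6]
s2 [ 494.9 -139.4] [ 495.6 -138.2]
L2 [ 431.9 -142.5] [ 430.8 -137.4]
```

{"fn": "send_rows", "kwargs": {
  "targets": [
    [-0.4,-0.0258,-0.0311,0,0,0,0],
    [-0.4,-0.0258,-0.0311,0,0,0,0],
    [-0.4,-0.0258,-0.0311,0,0,0,0],
    [-0.4,-0.0258,-0.0311,0,0,0,0],
    [-0.4,-0.0258,-0.0311,0,0,0,0],
    [-0.4,-0.0258,-0.0311,0,0,0,0],
    [-0.4,0,0,0.02,0,0,0],
    [-0.4,0,0,0,0,0,0],
    [-0.4,0,0,0,0,0,0],
    [-0.4,0,0,0,0,0,0]
  ]
}}

```text
time_s: 15.95
eef_pos: [413.4, -242.8, 137.7]
ee_rot: [0.0, 0.881, 0.473, 0.0]
force: [0.7, 0.3, -0.3]
grip_width: 0.696
grip_force: 0.0
```

```bash
python3 - <<'E'
from h import *
print(st());go(413,-243,38)
p=ctrl.capture('side');crop(p,300,150,150,150,4,'o4.png')
for q,z in (('riser_done',10),('riser_a',0)): print(q,[(np.round(b['point']),w(p,b['point'],z)[:2],round(b['score'],2)) for b in ctrl.landmark_of(q,p)])
E
```

```text
(15.95, array([ 413.4, -242.8,  137.7]), array([0.   , 0.881, 0.473, 0.   ]), 0.696, array([ 0.7,  0.3, -0.3]), 0.0)
t15.9 at [ 413.4 -242.8  137.7] psi 0.986 tilt [ 0. -0. -1.] total m [-0.0004 -0.0003  0.0997] per row [-4.00e-05 -3.00e-05  9.97e-03] az total None
riser_done [(array([294., 226.]), array([ 655.4, -217.1]), 0.6)]
riser_a [(array([333., 264.]), array([ 496.2, -135.7]), 0.91), (array([380., 251.]), array([ 417.4, -235.1]), 0.81), (array([456., 244.]), array([ 255.3, -348.6]), 0.8), (array([357., 270.]), array([ 436.5, -144.8]), 0.76), (array([350., 245.]), array([ 493.4, -220.7]), 0.74)]
```

View pics/o4.png

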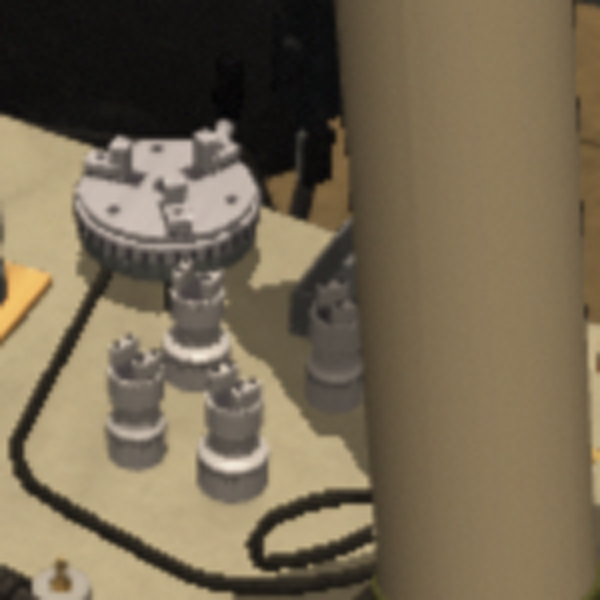

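{"fn": "send_rows", "kwargs": {
  "targets": [
    [-0.4,0,0,0.025,0,0,0],
    [-0.4,0,0,0.025,0,0,0],
    [-0.4,0,0,0.025,0,0,0],
    [-0.4,0,0,0.025,0,0,0],
    [-0.4,0,0,0,0,0,0],
    [0.6,0,0,0,0,0,0],
    [0.6,0,0,0,0,0,0],
    [0.6,0,0,0,0,0,0],
    [0.6,0,0,0,0,0,0],
    [0.6,0,0,0,0,0,0]
  ]
}}

```text
time_s: 17.35
eef_pos: [413.5, -243.2, 38.6]
ee_rot: [0.001, 0.881, 0.473, 0.0]
force: [-1.7, 0.5, 6.5]
grip_width: 0.388
grip_force: 39.5
```

{"fn": "send_rows", "kwargs": {
  "targets": [
    [0.6,0,0,0,0,0,0],
    [0.6,0,0,-0.02,0,0,0],
    [0.6,0,0,-0.02,0,0,0],
    [0.6,0,0,-0.03,0,0,0],
    [0.6,0,0,-0.04,0,0,0],
    [0.6,0,0,-0.015,0,0,0],
    [0.6,0,0,0,0,0,0],
    [0.6,0,0,0,0,0,0],
    [0.6,0,0,0,0,0,0],
    [0.6,0,0,0,0,0,0]
  ]
}}

```text
time_s: 18.6
eef_pos: [412.9, -242.6, 161.7]
ee_rot: [-0.001, 0.881, 0.473, -0.0]
force: [-0.8, -0.3, -1.6]
grip_width: 0.385
grip_force: 40.2
```

```bash
python3 - <<'E'
from h import *
print(st());go(566.2,-315.7,163)
p=ctrl.capture('side');crop(p,340,120,100,130,4,'o5.png')
E
```

```text
(18.6, array([ 412.9, -242.6,  161.7]), array([-0.001,  0.881,  0.473, -0.   ]), 0.385, array([-0.8, -0.3, -1.6]), 40.2)
t18.6 at [ 412.9 -242.6  161.7] psi 0.986 tilt [-0.001  0.001 -1.   ] total m [ 0.0237  0.1682 -0.0015] per row [ 0.00237  0.01682 -0.00015] az total None
```

View pics/o5.png

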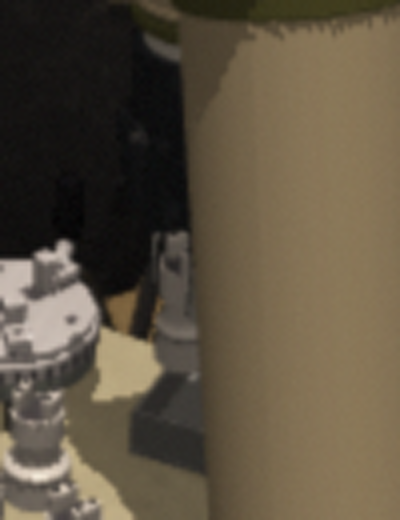

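{"fn": "send_rows", "kwargs": {
  "targets": [
    [0.6,0.0024,0.0168,0,0,0,0],
    [0.6,0.0024,0.0168,0,0,0,0],
    [0.6,0.0024,0.0168,0,0,0,0],
    [0.6,0.0024,0.0168,0,0,0,0],
    [0.6,0.0024,0.0168,0,0,0,0],
    [0.6,0.0024,0.0168,0,0,0,0],
    [0.6,0.0024,0.0168,0,0,0,0],
    [0.6,0.0024,0.0168,0,0,0,0],
    [0.6,0.0022,0.0169,0,0,0,0],
    [0.6,0.0022,0.0169,0,0,0,0]
  ]
}}

```text
time_s: 19.9
eef_pos: [566.8, -316.2, 161.9]
ee_rot: [-0.0, 0.881, 0.473, -0.0]
force: [0.5, 0.7, -1.7]
grip_width: 0.383
grip_force: 40.2
```

{"fn": "send_rows", "kwargs": {
  "targets": [
    [0.6,0,0,0,0,0,0],
    [0.6,0,0,0,0,0,0],
    [0.6,0,0,0.01,0,0,0],
    [0.6,0,0,0.01,0,0,0],
    [0.6,0,0,0.01,0,0,0],
    [0.6,0,0,0.01,0,0,0],
    [0.6,0,0,0.006,0,0,0],
    [0.6,0,0,0.004,0,0,0],
    [0.6,0,0,0.003,0,0,0],
    [0.6,0,0,0,0,0,0]
  ]
}}

```text
time_s: 21.15
eef_pos: [566.3, -316.0, 109.3]
ee_rot: [-0.0, 0.881, 0.473, 0.0]
force: [-0.9, -0.1, -2.1]
grip_width: 0.384
grip_force: 40.3
```

```bash
python3 - <<'E'
from h import *
print(st());go(566.2,-315.7,104)
E
```

```text
(21.15, array([ 566.3, -316. ,  109.3]), array([-0.   ,  0.881,  0.473,  0.   ]), 0.384, array([-0.9, -0.1, -2.1]), 40.3)
t21.1 at [ 566.3 -316.   109.3] psi 0.986 tilt [-0.  0. -1.] total m [ 0.0002 -0.0003  0.0053] per row [ 2.0e-05 -3.0e-05  5.3e-04] az total None
```

{"fn": "send_rows", "kwargs": {
  "targets": [
    [0.6,0,0,0.002,0,0,0],
    [0.6,0,0,0.002,0,0,0],
    [0.6,0,0,0.001,0,0,0],
    [0.6,0,0,0.0005,0,0,0],
    [0.6,0,0,0,0,0,0],
    [-0.4,0,0,0,0,0,0],
    [-0.4,0,0,0,0,0,0],
    [-0.4,0,0,0,0,0,0],
    [-0.4,0,0,-0.03,0,0,0],
    [-0.4,0,0,-0.05,0,0,0]
  ]
}}

```text
time_s: 22.4
eef_pos: [565.7, -315.6, 183.2]
ee_rot: [-0.002, 0.881, 0.473, -0.001]
force: [0.7, -0.1, -0.1]
grip_width: 0.697
grip_force: 0.0
```

```bash
python3 - <<'E'
from h import *
print(st());go(571.8,-409,200); go(571.8,-409,80)
p=ctrl.capture('side');crop(p,280,120,150,130,4,'o6.png')
E
```

```text
(22.4, array([ 565.7, -315.6,  183.2]), array([-0.002,  0.881,  0.473, -0.001]), 0.697, array([ 0.7, -0.1, -0.1]), 0.0)
t22.4 at [ 565.7 -315.6  183.2] psi 0.986 tilt [-0.003  0.002 -1.   ] total m [-0.0745  0.0566 -0.017 ] per row [-0.00745  0.00566 -0.0017 ] az total None
t22.4 at [ 565.7 -315.6  183.2] psi 0.986 tilt [-0.003  0.002 -1.   ] total m [-0.0746  0.057   0.103 ] per row [-0.00746  0.0057   0.0103 ] az total None
```

View pics/o6.png

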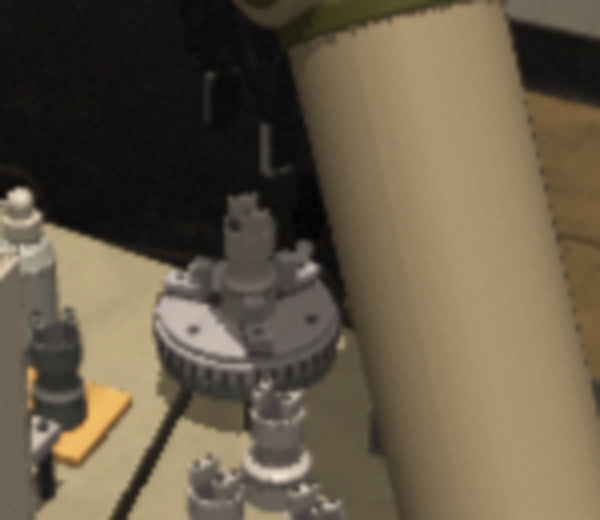

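{"fn": "send_rows", "kwargs": {
  "targets": [
    [-0.4,-0.0149,0.0113,-0.005,0,0,0],
    [-0.4,-0.0149,0.0113,0,0,0,0],
    [-0.4,-0.0149,0.0113,0,0,0,0],
    [-0.4,-0.0149,0.0113,0,0,0,0],
    [-0.4,-0.0149,0.0113,0,0,0,0],
    [-0.4,0,0,0.02,0,0,0],
    [-0.4,0,0,0.022,0,0,0],
    [-0.4,0,0,0.022,0,0,0],
    [-0.4,0,0,0.022,0,0,0],
    [-0.4,0,0,0.022,0,0,0]
  ]
}}

```text
time_s: 23.7
eef_pos: [572.3, -409.3, 80.0]
ee_rot: [0.0, 0.881, 0.473, 0.0]
force: [0.5, -0.1, 0.0]
grip_width: 0.697
grip_force: 0.0
```

{"fn": "send_rows", "kwargs": {
  "targets": [
    [-0.4,0,0,0,0,0,0],
    [0.8,0,0,0,0,0,0],
    [0.8,0,0,0,0,0,0],
    [0.8,0,0,0,0,0,0],
    [0.8,0,0,0,0,0,0],
    [0.8,0,0,0,0,0,0],
    [0.8,0,0,0,0,0,0],
    [0.8,0,0,0,0,0,0],
    [0.8,0,0,0,0,0,0],
    [0.8,0,0,0,0,0,0]
  ]
}}

```text
time_s: 24.95
eef_pos: [572.7, -409.8, 82.2]
ee_rot: [0.001, 0.881, 0.473, 0.0]
force: [0.8, -0.1, 7.5]
grip_width: 0.22
grip_force: 39.4
```

```bash
python3 - <<'E'
from h import *
print(st())
C=np.array([566.5,-315.5]);psi=.986;e=np.array(ctrl.sense()['eef_pos'][:2]);a0=np.arctan2(*(e-C)[::-1]);r=np.hypot(*(e-C));print(a0,r)
prev=e
for k in range(1,13):
    a=a0-1.26*k/10;P=C+r*np.array([np.cos(a),np.sin(a)]);d=(P-prev)/1000;prev=P
    print(P.round(1),np.round([d@[np.cos(psi),np.sin(psi)],d@[np.sin(psi),-np.cos(psi)]],4))
E
```

```text
(24.95, array([ 572.7, -409.8,   82.2]), array([0.001, 0.881, 0.473, 0.   ]), 0.22, array([ 0.8, -0.1,  7.5]), 39.4)
-1.5050004649088131 94.54140193077657
[ 560.8 -409.9] [-0.0066 -0.0099]
[ 549.  -408.4] [-0.0053 -0.0107]
[ 537.5 -405.5] [-0.0039 -0.0112]
[ 526.4 -401.1] [-0.0025 -0.0116]
[ 515.9 -395.4] [-0.001  -0.0119]
[ 506.3 -388.4] [ 0.0005 -0.0119]
[ 497.6 -380.3] [ 0.002  -0.0117]
[ 490.  -371.1] [ 0.0035 -0.0114]
[ 483.6 -361. ] [ 0.0049 -0.0109]
[ 478.6 -350.3] [ 0.0062 -0.0102]
[ 474.9 -338.9] [ 0.0074 -0.0093]
[ 472.7 -327.2] [ 0.0085 -0.0083]
```

{"fn": "send_rows", "kwargs": {
  "targets": [
    [0.8,-0.0066,-0.0099,0,0,0,0],
    [0.8,-0.0053,-0.0107,0,0,0,0],
    [0.8,-0.0039,-0.0112,0,0,0,0],
    [0.8,-0.0025,-0.0116,0,0,0,0],
    [0.8,-0.001,-0.0119,0,0,0,0],
    [0.8,0.0005,-0.0119,0,0,0,0],
    [0.8,0.002,-0.0117,0,0,0,0],
    [0.8,0.0035,-0.0114,0,0,0,0],
    [0.8,0.0049,-0.0109,0,0,0,0],
    [0.8,0.0031,-0.0051,0,0,0,0]
  ],
  "squeeze": 60
}}

```text
time_s: 26.2
eef_pos: [480.7, -357.1, 82.3]
ee_rot: [0.003, 0.881, 0.473, -0.0]
force: [-3.8, -7.8, 5.7]
grip_width: 0.217
grip_force: 60.3
```

```bash
python3 - <<'E'
from h import *
print(st());e=np.array(ctrl.sense()['eef_pos'][:2])-[566.5,-315.5];print(np.arctan2(e[1],e[0])+2*np.pi, np.hypot(*e))
E
```

```text
(26.2, array([ 480.7, -357.1,   82.3]), array([ 0.003,  0.881,  0.473, -0.   ]), 0.217, array([-3.8, -7.8,  5.7]), 60.3)
3.5928669419192003 95.37381403105557
```

{"fn": "send_rows", "kwargs": {
  "targets": [
    [0.8,0.0029,-0.0044,0,0,0,0],
    [0.8,0.0032,-0.0042,0,0,0,0],
    [0.8,0.0034,-0.004,0,0,0,0],
    [0.8,0.0,0.0,0,0,0,0],
    [0.8,0,0,0,0,0,0],
    [0.8,0,0,0,0,0,0],
    [0.8,0,0,0,0,0,0],
    [0.8,0,0,0,0,0,0],
    [0.8,0,0,0,0,0,0],
    [0.8,0,0,0,0,0,0]
  ]
}}

```text
time_s: 27.45
eef_pos: [475.9, -345.0, 82.4]
ee_rot: [0.005, 0.882, 0.472, -0.001]
force: [0.8, -21.8, -1.5]
grip_width: 0.213
grip_force: 60.0
```

```bash
python3 - <<'E'
from h import *
print(st());e=np.array(ctrl.sense()['eef_pos'][:2])-[566.5,-315.5];print(np.arctan2(e[1],e[0])+2*np.pi-3.528, np.hypot(*e))
E
```

```text
(27.45, array([ 475.9, -345. ,   82.4]), array([ 0.005,  0.882,  0.472, -0.001]), 0.213, array([  0.8, -21.8,  -1.5]), 60.0)
-0.07131654554927547 95.27916329922701
```

{"fn": "send_rows", "kwargs": {
  "targets": [
    [-0.3,0,0,0,0,0,0],
    [-0.3,0,0,0,0,0,0],
    [-0.3,0,0,0,0,0,0],
    [-0.3,0,0,-0.03,0,0,0],
    [-0.3,0,0,-0.05,0,0,0],
    [-0.3,0,0,-0.02,0,0,0],
    [-0.3,0,0,0,0,0,0],
    [-0.3,0,0,0,0,0,0],
    [-0.3,0,0,0,0,0,0],
    [-0.3,0,0,0,0,0,0]
  ],
  "squeeze": 40
}}

```text
time_s: 28.7
eef_pos: [475.3, -340.0, 180.1]
ee_rot: [-0.001, 0.881, 0.473, -0.0]
force: [0.1, 0.1, -0.2]
grip_width: 0.649
grip_force: 0.0
```

```bash
python3 - <<'E'
from h import *
print(st());go(495.5,-221,140)
p=ctrl.capture('side');crop(p,260,120,160,150,4,'o7.png')
print([(np.round(b['point']),w(p,b['point'],0)[:2],round(b['score'],2)) for b in ctrl.landmark_of('riser_a',p)])
print([(np.round(b['point']),w(p,b['point'],95)[:2],round(b['score'],2)) for b in ctrl.landmark_of('lever_knob',p)])
E
```

```text
(28.7, array([ 475.3, -340. ,  180.1]), array([-0.001,  0.881,  0.473, -0.   ]), 0.649, array([ 0.1,  0.1, -0.2]), 0.0)
t28.7 at [ 475.3 -340.   180.1] psi 0.986 tilt [-0.001  0.001 -1.   ] total m [ 0.1103 -0.0488  0.0402] per row [ 0.01103 -0.00488  0.00402] az total None
[(array([339., 195.]), array([ 621.8, -412.7]), 0.88), (array([336., 264.]), array([ 490.8, -141.8]), 0.77), (array([348., 243.]), array([ 502.1, -228.7]), 0.76), (array([458., 242.]), array([ 255.1, -358.4]), 0.63), (array([360., 271.]), array([ 428.6, -142.7]), 0.55)]
[(array([378., 190.]), array([ 478.2, -351.9]), 0.95)]
```

View pics/o7.png

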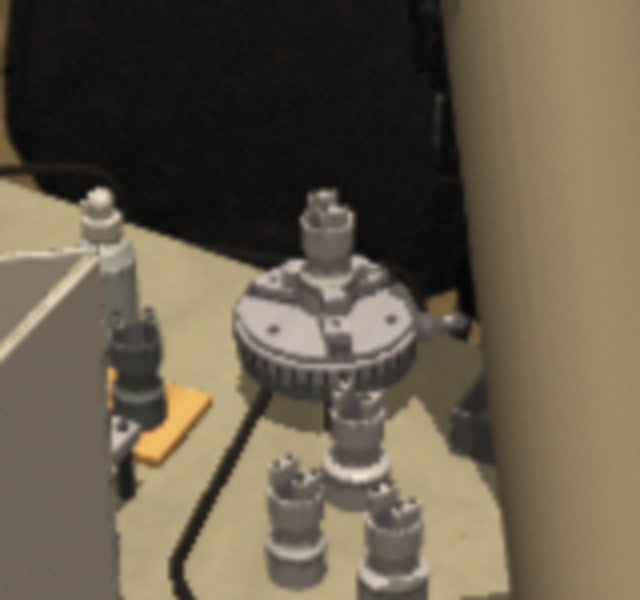

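{"fn": "send_rows", "kwargs": {
  "targets": [
    [-0.3,0.0221,-0.0094,0,0,0,0],
    [-0.3,0.0221,-0.0094,0,0,0,0],
    [-0.3,0.0221,-0.0094,0,0,0,0],
    [-0.3,0.0221,-0.0094,0,0,0,0],
    [-0.3,0.0221,-0.0094,0,0,0,0],
    [-0.3,0,0,0.03,0,0,0],
    [-0.3,0,0,0.03,0,0,0],
    [-0.3,0,0,0.03,0,0,0],
    [-0.3,0,0,0.03,0,0,0],
    [-0.3,0,0,0.022,0,0,0]
  ]
}}

```text
time_s: 30.1
eef_pos: [497.2, -220.5, 37.9]
ee_rot: [-0.0, 0.881, 0.474, -0.0]
force: [-0.3, 1.1, 0.8]
grip_width: 0.645
grip_force: 0.0
```

{"fn": "send_rows", "kwargs": {
  "targets": [
    [-0.3,0,0,0,0,0,0],
    [0.6,0,0,0,0,0,0],
    [0.6,0,0,0,0,0,0],
    [0.6,0,0,0,0,0,0],
    [0.6,0,0,0,0,0,0],
    [0.6,0,0,0,0,0,0],
    [0.6,0,0,-0.03,0,0,0],
    [0.6,0,0,-0.04,0,0,0],
    [0.6,0,0,-0.03,0,0,0],
    [0.6,0,0,0,0,0,0]
  ]
}}

```text
time_s: 31.35
eef_pos: [498.0, -222.5, 140.9]
ee_rot: [0.002, 0.881, 0.473, 0.001]
force: [0.4, -0.2, -2.3]
grip_width: 0.384
grip_force: 40.5
```

```bash
python3 - <<'E'
from h import *
print(st())
p=ctrl.capture('top')
K=lambda x,y,z:w(p,(290+x/3.3,130+y/3.3),z)[:2]
print('bin corners',K(304,397,34),K(438,400,34),K(304,582,34),K(440,584,34))
go(431,-336,138)
E
```

```text
(31.35, array([ 498. , -222.5,  140.9]), array([0.002, 0.881, 0.473, 0.001]), 0.384, array([ 0.4, -0.2, -2.3]), 40.5)
bin corners [ 459.7 -290.2] [ 459.9 -387.9] [ 327.8 -289.9] [ 328.  -387.4]
t31.4 at [ 497.3 -222.1  139. ] psi 0.986 tilt [ 0.001 -0.001 -1.   ] total m [-0.1316  0.0077  0.001 ] per row [-0.01316  0.00077  0.0001 ] az total None
```

{"fn": "send_rows", "kwargs": {
  "targets": [
    [0.6,-0.0434,-0.0131,0,0,0,0],
    [0.6,-0.0434,-0.0131,0,0,0,0],
    [0.6,-0.0434,-0.013,0,0,0,0],
    [0.6,-0.0434,-0.013,0,0,0,0],
    [0.6,0,0,0,0,0,0.164],
    [0.6,0,0,0,0,0,0.164],
    [0.6,0,0,0,0,0,0.164],
    [0.6,0,0,0,0,0,0.164],
    [0.6,0,0,0,0,0,0.164],
    [0.6,0,0,0,0,0,0.166]
  ]
}}

```text
time_s: 32.65
eef_pos: [357.4, -337.2, 137.2]
ee_rot: [-0.001, 1.0, -0.003, -0.001]
force: [0.4, -0.1, -1.6]
grip_width: 0.387
grip_force: 40.5
```

{"fn": "send_rows", "kwargs": {
  "targets": [
    [0.6,0,0,0.02,0,0,0],
    [0.6,0,0,0.02,0,0,0],
    [0.6,0,0,0.02,0,0,0],
    [0.6,0,0,0.02,0,0,0],
    [0.6,0,0,0.01,0,0,0],
    [0.6,0,0,0.003,0,0,0],
    [0.6,0,0,0.002,0,0,0],
    [0.6,0,0,0,0,0,0],
    [0.6,0,0,0,0,0,0],
    [0.6,0,0,0,0,0,0]
  ]
}}

```text
time_s: 33.9
eef_pos: [358.1, -338.2, 44.3]
ee_rot: [0.0, 1.0, -0.0, 0.0]
force: [0.2, 1.0, 2.6]
grip_width: 0.385
grip_force: 40.8
```

```bash
python3 - <<'E'
from h import *
print(st());go(358,-338,42.5,0)
E
```

```text
(33.9, array([ 358.1, -338.2,   44.3]), array([ 0.,  1., -0.,  0.]), 0.385, array([0.2, 1. , 2.6]), 40.8)
t33.9 at [ 358.1 -338.2   44.3] psi -0.000 tilt [ 0.001 -0.001 -1.   ] total m [-0.0001 -0.0002  0.0018] per row [-1.0e-05 -2.0e-05  1.8e-04] az total -0.0
```

{"fn": "send_rows", "kwargs": {
  "targets": [
    [0.6,0,0,0.0015,0,0,0],
    [-0.3,0,0,0,0,0,0],
    [-0.3,0,0,0,0,0,0],
    [-0.3,0,0,0,0,0,0],
    [-0.3,0,0,-0.04,0,0,0],
    [-0.3,0,0,-0.06,0,0,0],
    [-0.3,0.0185,-0.0486,0,0,0,0],
    [-0.3,0.0185,-0.0486,0,0,0,0],
    [-0.3,0.0185,-0.0486,0,0,0,0],
    [-0.3,0.0185,-0.0486,0,0,0,0]
  ]
}}

```text
time_s: 35.15
eef_pos: [432.3, -142.0, 142.4]
ee_rot: [0.0, 1.0, -0.0, 0.0]
force: [1.3, -0.9, 0.2]
grip_width: 0.651
grip_force: 0.0
```

```bash
python3 - <<'E'
from h import *
print(st());go(432,-144,38)
p=ctrl.capture('side');crop(p,280,160,150,150,4,'o8.png')
print([(np.round(b['point']),w(p,b['point'],0)[:2],round(b['score'],2)) for b in ctrl.landmark_of('riser_a',p)])
E
```

```text
(35.15, array([ 432.3, -142. ,  142.4]), array([ 0.,  1., -0.,  0.]), 0.651, array([ 1.3, -0.9,  0.2]), 0.0)
t35.1 at [ 432.3 -142.   142.4] psi -0.000 tilt [ 0. -0. -1.] total m [-0.0003  0.002   0.1044] per row [-3.000e-05  2.000e-04  1.044e-02] az total None
[(array([339., 197.]), array([ 616.3, -403.7]), 0.78), (array([333., 266.]), array([ 494.5, -131.9]), 0.65), (array([361., 269.]), array([ 429.3, -150.5]), 0.61), (array([457., 244.]), array([ 253.6, -347.6]), 0.42)]
```

View pics/o8.png

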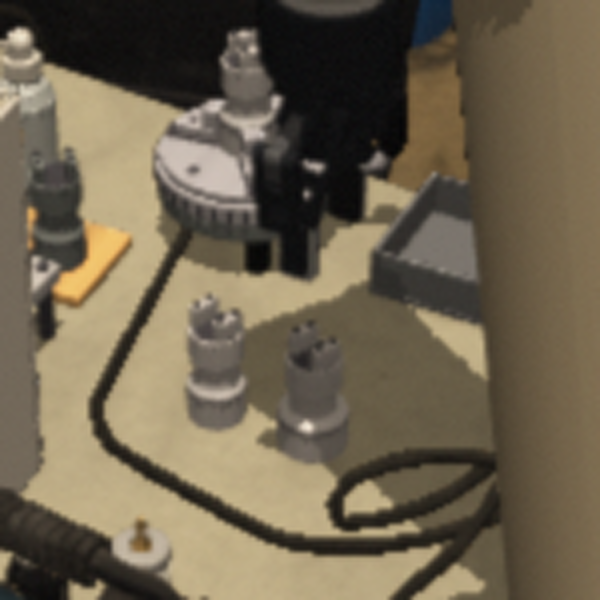

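{"fn": "send_rows", "kwargs": {
  "targets": [
    [-0.3,0,0.0005,0.025,0,0,0],
    [-0.3,0,0,0.027,0,0,0],
    [-0.3,0,0,0.027,0,0,0],
    [-0.3,0,0,0.025,0,0,0],
    [-0.3,0,0,0,0,0,0],
    [0.6,0,0,0,0,0,0],
    [0.6,0,0,0,0,0,0],
    [0.6,0,0,0,0,0,0],
    [0.6,0,0,0,0,0,0],
    [0.6,0,0,0,0,0,0]
  ]
}}

```text
time_s: 36.5
eef_pos: [432.6, -144.6, 39.4]
ee_rot: [0.001, 1.0, -0.0, 0.001]
force: [-1.0, 0.4, 6.7]
grip_width: 0.386
grip_force: 40.1
```

{"fn": "send_rows", "kwargs": {
  "targets": [
    [0.6,0,0,0,0,0,0],
    [0.6,0,0,-0.03,0,0,0],
    [0.6,0,0,-0.04,0,0,0],
    [0.6,0,0,-0.05,0,0,0],
    [0.6,0,0,0,0,0,0],
    [0.6,0,0,0,0,0,0],
    [0.6,0,0,0,0,0,0],
    [0.6,0,0,0,0,0,0],
    [0.6,0,0,0,0,0,0],
    [0.6,0,0,0,0,0,0]
  ]
}}

```text
time_s: 37.75
eef_pos: [431.9, -144.1, 158.2]
ee_rot: [-0.0, 1.0, -0.0, -0.0]
force: [0.0, 0.2, -1.5]
grip_width: 0.384
grip_force: 40.6
```

```bash
python3 - <<'E'
from h import *
print(st());go(415,-338,159)
E
```

```text
(37.75, array([ 431.9, -144.1,  158.2]), array([-0.,  1., -0., -0.]), 0.384, array([ 0. ,  0.2, -1.5]), 40.6)
t37.8 at [ 431.9 -144.1  158.2] psi -0.000 tilt [-0.  0. -1.] total m [-0.0169  0.1939 -0.0008] per row [-1.690e-03  1.939e-02 -8.000e-05] az total None
```

{"fn": "send_rows", "kwargs": {
  "targets": [
    [0.6,-0.002,0.0323,0,0,0,0],
    [0.6,-0.002,0.0323,0,0,0,0],
    [0.6,-0.002,0.0323,0,0,0,0],
    [0.6,-0.002,0.0323,0,0,0,0],
    [0.6,-0.002,0.0323,0,0,0,0],
    [0.6,-0.002,0.0324,0,0,0,0],
    [0.6,0,0,0,0,0,0],
    [0.6,0,0,0.02,0,0,0],
    [0.6,0,0,0.02,0,0,0],
    [0.6,0,0,0.02,0,0,0]
  ]
}}

```text
time_s: 39.0
eef_pos: [420.1, -337.1, 97.8]
ee_rot: [-0.0, 1.0, 0.0, -0.0]
force: [-0.8, -0.6, -1.4]
grip_width: 0.385
grip_force: 40.6
```

{"fn": "send_rows", "kwargs": {
  "targets": [
    [0.6,0,0,0.02,0,0,0],
    [0.6,0,0,0.02,0,0,0],
    [0.6,0,0,0.008,0,0,0],
    [0.6,0,0,0.003,0,0,0],
    [0.6,0,0,0.002,0,0,0],
    [0.6,0,0,0.001,0,0,0],
    [0.6,0,0,0,0,0,0],
    [0.6,0,0,0,0,0,0],
    [0.6,0,0,0,0,0,0],
    [0.6,0,0,0,0,0,0]
  ]
}}

```text
time_s: 40.25
eef_pos: [419.9, -338.0, 44.5]
ee_rot: [0.0, 1.0, -0.0, 0.0]
force: [0.8, 0.8, -1.2]
grip_width: 0.384
grip_force: 40.6
```

```bash
python3 - <<'E'
from h import *
print(st())
E
```

```text
(40.25, array([ 419.9, -338. ,   44.5]), array([ 0.,  1., -0.,  0.]), 0.384, array([ 0.8,  0.8, -1.2]), 40.6)
```

Release, rise, and retreat clear towards the robot's right so the whole scene is visible.

{"fn": "send_rows", "kwargs": {
  "targets": [
    [0.6,0,0,0.0015,0,0,0],
    [0.6,0,0,0.0005,0,0,0],
    [-0.3,0,0,0,0,0,0],
    [-0.3,0,0,0,0,0,0],
    [-0.3,0,0,0,0,0,0],
    [-0.3,0,0,-0.04,0,0,0],
    [-0.3,0,0,-0.06,0,0,0],
    [-0.3,0,0,-0.05,0,0,0],
    [-0.3,-0.03,0.02,-0.04,0,0,0],
    [-0.3,-0.04,0.03,0,0,0,0]
  ]
}}

```text
time_s: 41.5
eef_pos: [350.1, -389.0, 235.5]
ee_rot: [0.003, 1.0, 0.001, 0.002]
force: [-0.0, -1.1, -0.4]
grip_width: 0.651
grip_force: 0.0
```

{"fn": "send_rows", "kwargs": {
  "targets": [
    [-0.3,-0.04,0.03,0,0,0,0],
    [-0.3,-0.04,0.03,0,0,0,0],
    [-0.3,-0.04,0.03,0,0,0,0],
    [-0.3,-0.02,0.02,0,0,0,0],
    [-0.3,0,0,0,0,0,0],
    [-0.3,0,0,0,0,0,0],
    [-0.3,0,0,0,0,0,0],
    [-0.3,0,0,0,0,0,0],
    [-0.3,0,0,0,0,0,0],
    [-0.3,0,0,0,0,0,0]
  ]
}}

```text
time_s: 42.75
eef_pos: [210.0, -497.9, 232.4]
ee_rot: [0.0, 1.0, 0.0, -0.0]
force: [-0.5, 0.6, -0.3]
grip_width: 0.649
grip_force: 0.0
```

```bash
python3 - <<'E'
from h import *
print(st())
p=ctrl.capture('top');s=ctrl.capture('side')
a=cv2.resize(p['img'][130:310,290:450],None,fx=2.5,fy=2.5,interpolation=cv2.INTER_CUBIC)
b=cv2.resize(s['img'][150:310,270:430],None,fx=2.5,fy=450/160,interpolation=cv2.INTER_CUBIC)
cv2.imwrite('pics/fin.png',np.hstack([a,b])[:,:,::-1])
E
```

```text
(42.75, array([ 210. , -497.9,  232.4]), array([ 0.,  1.,  0., -0.]), 0.649, array([-0.5,  0.6, -0.3]), 0.0)
```

View pics/fin.png

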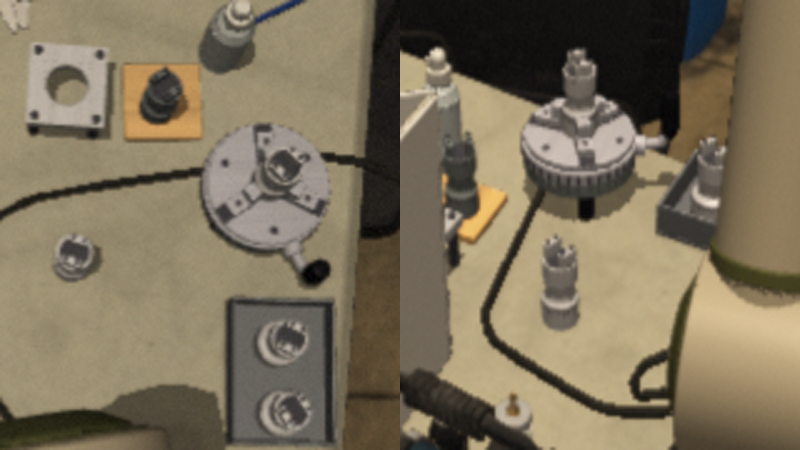

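The final picture shows the finished riser upright on the board and a narrow-foot riser gripped in the chuck with the lever closed. The other narrow-foot riser stands on the bench, and both wide-foot risers are in the bin.

```bash
python3 -c "
from rig import ctrl
print(ctrl.finish_job())"
```

```text
the job is handed in; nothing more can be done
None
```

I handed the job in at about 43 s robot time, verdict not shown: finished riser upright on the drying board, a 36 mm riser closed in the chuck, the other 36 mm one on the bench and both 43 mm ones in the bin; I told foot sizes apart by camera, not the yoke-plate bore, and judged jaw grip by lever force (about 20 N) and angle.

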